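# Set the feeler gauge to a hub sleeve, coming up from behind

### The arm

A 7-joint arm with a two-finger parallel gripper is mounted at the origin on the work surface. World frame = base frame: x ahead of the robot, y to its left, z up, the work surface at z = 0. Lengths are in m, angles in rad, forces in N, time in s.
With the tool pointing down it reaches from about 0.425 to 0.8 m from the base axis. Payload 8.3 kg.
Tool frame: the origin (TCP) lies on the centre line of the jaws, within the pads' length; the fingertips stand ahead of it and the grasp point (between the pads) lies 6 mm ahead of it (arm.finger_overhang is the z of the fingertips in the tool frame, in m); z points along the fingers, y is the direction in which the jaws open and shut (so a half turn about z gives the same grasp; the last joint's range is limited). The gripper opens to 85 mm and grips with 20 to 120 N. Pads are 22 mm wide; open, the fingers measure 114 mm over their backs; the gripper's body (76 mm by 85 mm) begins 54 mm behind the grasp point. The pads swing forward as they close: fully open they stand 13 mm farther back than shut.
Start: joints at [1.059, 0.383, 0.016, 1.37, -0.006, 1.388, -0.046], TCP at [0.271, -0.563, 0.256] pointing down, gripper open.
Joint ranges: [-2.95, 2.95], [-0.25, 2.06], [-1.52, 1.56], [0.18, 2.33], [-1.44, 4.58], [0.02, 2.06], [-3.01, 3.01]. Speed limits (rad/s): [2.39, 2.39, 3.01, 3.01, 3.14, 3.14, 3.14].

### API

Orientations are given as a unit quaternion [x, y, z, w].
In Python, from plant import arm gives the robot as it stands. The module is installed in compiled form; this text tells all that it offers.
- The arm moves only by the tool drive_tool, never from a script. Its argument "steps" is a list of rows, each a list of 2 entries, a list of its own where there are three numbers: the shift along the tool's x, y, z in m, then the turn about the tool's z in degrees. A call has 1 to 20 rows; each row is the pose to reach, as a shift and turn from the pose measured when the call began, along the tool's axes at that moment; what a row does not reach only later rows make up. A row lasts 1/8 s, in which the tool goes at most 62.5 mm and 10.7 degrees, less where a joint would pass 70% of its speed; a pose out of reach is approached as far as the arm can. A call with a gripper value outside its range is refused whole. "jaw" is the gripper command: -1 is shut, 1 is fully open, values between are in proportion, set as the call begins (left out, the last holds). The fingers move at their own pace and stop on an object; the grip force is fixed at half the most. Time passes only in rows, so rows that repeat a pose let the fingers close. It gives the time, the measured TCP pose, the force and the opening at its end, in the units of the state.
- arm.get_state(): the state, without advancing time (a new reading comes with each control period).
- arm.read_camera(name): name is "scene" or "top" or "wrist"; returns the picture (400x640x3 uint8, red, green, blue); there is no depth.
- arm.camera_info(name): a dict with "K" (3x3 intrinsics, pixels), "k1" (the pictures are not rectified: a ray, as slopes to the right and down, at radius r is drawn at 1 + k1 r^2 times it, then the intrinsics apply), "R" (3x3) and "t" (3): a world point X has camera coordinates R X + t; the wrist camera has in their place "hand_eye" (4x4, takes a point from camera to tool coordinates, whose origin is the TCP and whose axes are the flange's). Camera axes: x right, y down, z forward; pixel columns grow to the right and rows downward; lengths in m; the calibration is good to about 2 mm. A picture is of the moment at which its call begins: read the wrist's pose just before it. camera_info takes no time and is no camera call.
- arm.finish_job(): hands the job in, once; it reports no verdict.
The state is a dict: "time_s": time; "qpos": joint angles; "joint_vel": joint speeds; "joint_efforts": joint torques, N m; "tool_pos": TCP position; "tcp_rot": TCP orientation; "contact_force": force on the tool from outside, world axes, zero at the start; "wrist_torque": the same for the moment, N m; "finger_gap": opening from 0.0 (shut) to 1.0 (fully open).
Only numpy, scipy, OpenCV 4.12 (cv2) and the standard library are available. Lean on these libraries where they do the work, as an engineer would, in place of code of your own. Each camera call takes 0.05 s, during which the arm holds its last target.

### The job

Set the feeler gauge to the silver hub sleeve with the blue band: draw the slide right back to its stop by the red handle, stand the sleeve upright in the vee, then bring the slide up by its handle until the feeler bears on the sleeve, seated in the vee, with about 5 N, and let go. The handle has play in the slide, so finish on a forward push with the play taken up forwards (handle at the vee end of its play), and if you go too far, draw well back and come up again. The feeler is delicate, so never let it press on the sleeve with more than 12 N, and leave the other things where they are.

Things in the scene. Friction and masses are not known exactly. Their poses are not given: they have to be found in the camera images.
- gauge: the fixed feeler gauge: dark steel base plate 320 x 90 x 20 mm with slide, vee and two blue blocks. Origin: centre of its underside, on the bench; x points forward along the slide's travel, from rear stop to vee; z up. Rear stop at x -119 to -105 mm (50 mm high); block behind the vee at x 119 to 145 mm (46 mm high). Guide rails 38 mm high beside the slide, out to y +-43 mm
- seat (a point): where the centre of the sleeve's underside belongs: on the base plate, 20 mm above the bench, at x = 90 mm in the gauge's frame. The vee is two steel plates, tops 38 mm above the bench, touching the sleeve 30 degrees left and right of +x; open above and to the other sides. A sleeve standing within 4 mm of the seat is pushed home by the feeler
- slide: aluminium slide 100 x 62 x 23 mm between the rails, top 45 mm above the bench; origin at the centre of its underside, axes as the gauge's. Its x in the gauge's frame is -50 mm at the rear stop, +10 mm fully forward; it starts 35 to 58 mm forward of the stop. It slides with about 9 N of friction and stays where it is left. Pose noise is too coarse to set the feeler by
- feeler_root (a point): middle of the slide's front face, 32 mm above the bench, where the sprung feeler comes out: brass rod with a dark ball 12 mm across. How far it is screwed out is not told: the ball's front stands 30 to 36 mm ahead of here and meets a seated sleeve 38 to 44 mm forward of the rear stop. Its spring gives 4 N per mm (6 mm at most), felt at the handle on top of the slide's friction
- handle: red upright block on the slide, 18 mm (along the travel) x 30 x 42 mm, square to the gauge, 53.5 to 95.5 mm above the bench; origin in its middle, 22 mm above the bench. It has 8 mm of play along the travel before it takes the slide along: its x in the slide's frame is -4 mm when pulling back, +4 mm when pushing forward; it stays (0.8 N) where it is left
- sleeve: the silver hub sleeve with a blue band near its top: an upright cylinder 32 mm across, 60 mm tall, 0.14 to 0.28 kg, standing on the bench; origin at the centre of its underside, z up along its axis
- black_sleeve: the black sleeve, a look-alike of the same size (32 mm across, 60 mm tall) with an orange band; origin at the centre of its underside; not to be used
- screwdriver: a screwdriver lying on the bench, bystander
- wrench: a wrench lying on the bench, bystander
- oil: an oil bottle 48 mm across, 130 mm tall, bystander
- grease: a grease jar 70 mm across, 60 mm tall, bystander
- spacer: a red ring 50 mm across, 12 mm thick, lying flat, bystander
- brush: a small cleaning brush lying on the bench, bystander
There are look-alikes about, which are no part of the job. Leave any yellow look-alike of the sleeve alone.

How it is judged:
On the way, in this order (a step that is already met when the one before it is completed fails the run):
1. the slide is drawn right back, within 3 mm of its rear stop (x of slide in the frame of gauge below -0.047 m), for 0.1 s.
2. the sleeve stands upright within 6 mm of the seat, let go, with the slide still at least 20 mm back from the feeler's contact (horizontal distance between sleeve and seat below 0.006 m and angle between sleeve's own z axis and vertical below 0.06 rad and height (world z) of sleeve below 0.024 m and contact force between the fingers and sleeve below 0.3 N and x of slide in the frame of gauge below -0.032 m), for 0.2 s.
3. the slide comes forward, at least 8 mm from the stop, pushed by the handle with the play taken up forwards and the feeler not yet on the sleeve (x of slide in the frame of gauge above -0.042 m and x of handle in the frame of slide above 0.002 m and contact force between slide and sleeve below 0.3 N and horizontal distance between sleeve and seat below 0.006 m), for 0.04 s.
At the end, for the whole second after the job is handed in: the sleeve stands upright in the vee, within 3 mm of the seat and at rest; the feeler bears on it with 2 to 8 N; the handle's play is taken up forwards (handle more than 2 mm ahead of mid-play); the slide is at rest (contact force between slide and sleeve between 2 and 8 N and x of handle in the frame of slide above 0.002 m and horizontal distance between sleeve and seat below 0.003 m and angle between sleeve's own z axis and vertical below 0.06 rad and height (world z) of sleeve below 0.024 m and linear speed of sleeve below 0.01 m/s and linear speed of slide below 0.005 m/s); the robot touches nothing.
It fails at once if the feeler presses on the sleeve with more than 12 N (contact force between slide and sleeve above 12 N).
It fails at once if a bystander is moved more than 20 mm (distance of any of black_sleeve, screwdriver, wrench, oil, grease, spacer, brush from where it was at the start of the episode above 0.02 m).
It also fails if it takes over 70 s, if anything falls off the work surface, if the arm or the gripper's body presses on something with over 40 N, if the wrist force passes 120 N, or if a joint passes its speed limit or range.

## Working session

There is one attempt and no reset: what is moved stays moved. The work goes in short steps, Python scripts to look and compute and a tool call to move; the robot and the scene stay as the last step left them, time stands still between calls to the robot, and variables do not carry over. Pictures are saved under pics/ and viewed, and the job is handed in when it is done.

Besides the shell and the picture viewer there is one more tool, called after ">>>" as a command line: name --argument value ..., lists and objects as JSON in quotes. drive_tool: Moves the arm, as the interface text tells. Its arguments: {"type":"object","properties":{"steps":{"type":"array","items":{"type":"array"}},"jaw":{"type":"number"}},"required":["steps"]}

```bash
ls; mkdir -p pics
python3 - <<'E'
from plant import arm
import cv2
s=arm.get_state(); print(s)
for n in ("scene","top","wrist"):
    print(n,arm.camera_info(n))
    cv2.imwrite(f"pics/{n}0.png",arm.read_camera(n)[:,:,::-1])
print(arm.finger_overhang)
E
```

```text
pics
{'time_s': 0.0, 'qpos': array([ 1.05908904,  0.38426192,  0.01636951,  1.37118763, -0.00630643,
        1.38818408, -0.04652817]), 'joint_vel': array([-0.00019406,  0.00055811,  0.00068488,  0.00073677,  0.00180815,
       -0.00083488, -0.00190036]), 'joint_efforts': array([-6.31526855e-04, -6.27611804e+01,  8.43515061e-01, -3.71825945e+01,
        1.64613611e-02,  1.44510716e-02, -3.47995297e-05]), 'tool_pos': array([ 0.27101809, -0.56266874,  0.25524881]), 'tcp_rot': array([ 9.74922236e-01,  2.22543572e-01, -2.36080971e-04, -9.67560944e-04]), 'contact_force': array([ 0.58711396,  0.08790739, -0.59799481]), 'wrist_torque': array([ 0.01251858,  0.05279454, -0.02542388]), 'finger_gap': 0.9945015644651816}
scene {'K': array([[423.71926849,   0.        , 321.30394564],
       [  0.        , 423.71926849, 210.00118208],
       [  0.        ,   0.        ,   1.        ]]), 'k1': -0.04690227072436471, 'R': array([[ 7.45229340e-01,  6.66808013e-01,  5.52445263e-04],
       [ 3.81478216e-01, -4.25662935e-01, -8.20539723e-01],
       [-5.46907306e-01,  6.11701022e-01, -5.71589239e-01]]),
[... 303 characters left out ...]
    [-0.99100303,  0.02495087, -0.13149312],
       [ 0.1320599 ,  0.02261329, -0.99098376]]), 't': array([0.07621481, 0.60450364, 1.01358044])}
wrist {'K': array([[329.25984954,   0.        , 321.27697055],
       [  0.        , 329.25984954, 201.11441037],
       [  0.        ,   0.        ,   1.        ]]), 'k1': -0.054226446470612304, 'hand_eye': array([[-3.60027648e-04, -9.52345801e-01, -3.05020238e-01,
         7.80486747e-02],
       [ 9.99999525e-01, -6.19051848e-04,  7.52487615e-04,
         1.76438905e-04],
       [-9.05451763e-04, -3.05019822e-01,  9.52345572e-01,
        -1.17538145e-01],
       [ 0.00000000e+00,  0.00000000e+00,  0.00000000e+00,
         1.00000000e+00]])}
0.025
```

View pics/scene0.png

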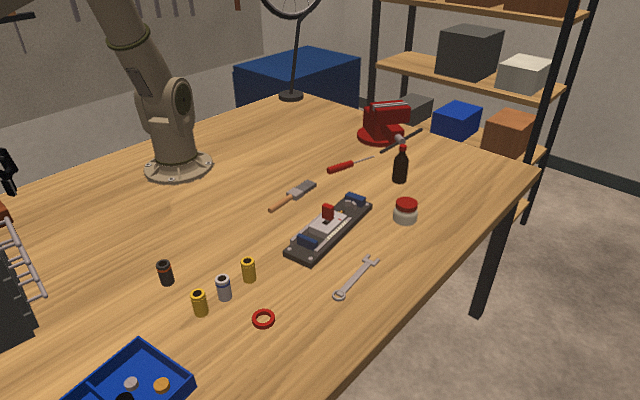

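View pics/top0.png

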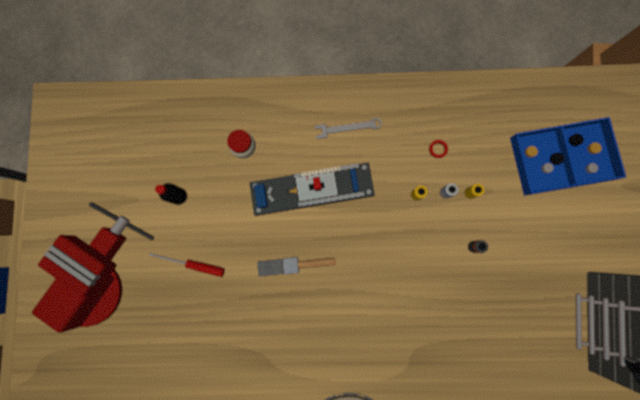

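View pics/wrist0.png

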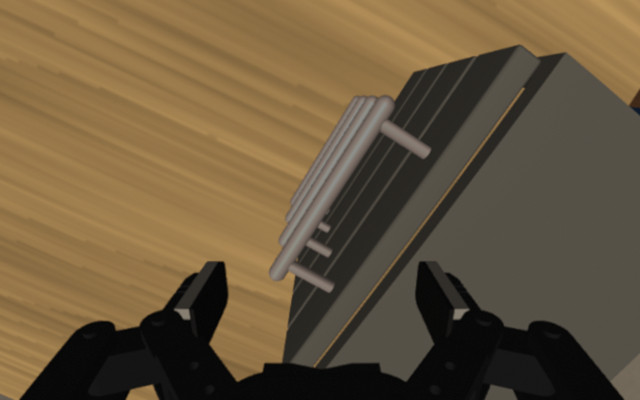

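```bash
cat > h.py <<'E'
import numpy as np, cv2
from plant import arm
from scipy.spatial.transform import Rotation as Ro
def cam(n,st=None):
    c=arm.camera_info(n); K=np.array(c["K"]);k1=c["k1"]
    if n=="wrist":
        H=np.array(c["hand_eye"]); Rt=Ro.from_quat(st["tcp_rot"]).as_matrix()
        Rcw=Rt@H[:3,:3]; o=Rt@H[:3,3]+st["tool_pos"]
        return K,k1,Rcw.T,-Rcw.T@o
    return K,k1,np.array(c["R"]),np.array(c["t"])
def proj(C,X):
    K,k1,R,t=C; p=np.atleast_2d(X)@R.T+t; s=p[:,:2]/p[:,2:]
    s=s*(1+k1*(s**2).sum(1,keepdims=True)); return s*K[0,0]+K[:2,2]
def ray(C,uv,z):
    K,k1,R,t=C; d=(np.atleast_2d(uv)-K[:2,2])/K[0,0]; s=d.copy()
    for _ in range(30): s=d/(1+k1*(s**2).sum(1,keepdims=True))
    v=np.c_[s,np.ones(len(s))]@R; o=-R.T@t
    return o+v*((z-o[2])/v[:,2])[:,None]
def shot(n,name):
    st=arm.get_state(); im=arm.read_camera(n)[:,:,::-1].copy(); cv2.imwrite(f"pics/{name}.png",im); return st,im
E
python3 - <<'E'
import cv2
im=cv2.imread("pics/top0.png")
cv2.imwrite("pics/t_g.png",cv2.resize(im[150:225,240:390],None,fx=5,fy=5,interpolation=cv2.INTER_CUBIC))
cv2.imwrite("pics/t_s.png",cv2.resize(im[170:260,400:500],None,fx=6,fy=6,interpolation=cv2.INTER_CUBIC))
E
```

```text
(no output)
```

View pics/t_g.png

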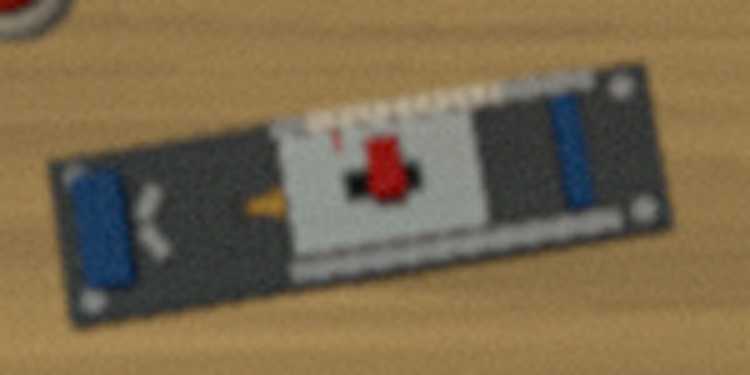

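View pics/t_s.png

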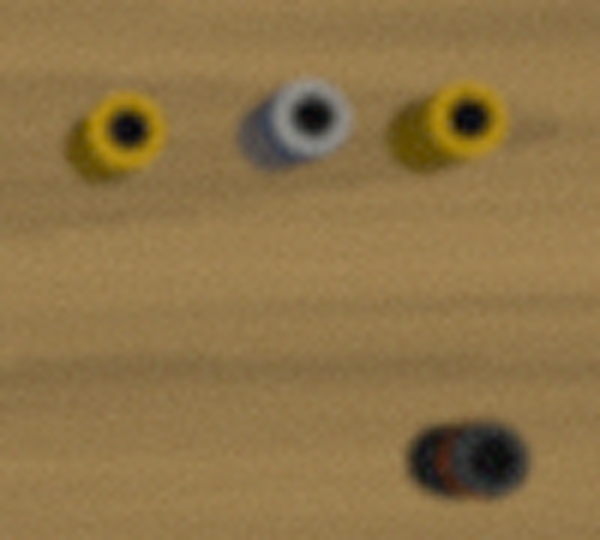

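Run:
```python
from h import *
C=cam("top")
g=np.array([[52,160],[642,62],[672,228],[75,327]]); g=(g+.5)/5-.5+[240,150]
P=ray(C,g,.02); print(P)
print([np.linalg.norm(P[i]-P[(i+1)%4]) for i in range(4)], P.mean(0))
f=(P[0]+P[3]-P[1]-P[2]); print("yaw",np.degrees(np.arctan2(f[1],f[0])))
s=np.array([[311,118],[126,127],[469,118],[492,460]]); s=(s+.5)/6-.5+[400,170]
print(ray(C,s,.06))
print("cam",-C[2].T@C[3])
f/=np.linalg.norm(f); h=(np.array([[388,190]])+.5)/5-.5+[240,150]
c=P.mean(0)
H=ray(C,h,.0955); print("handle",H,(H-c)@f)
sl=(np.array([[278,190],[485,160]])+.5)/5-.5+[240,150]; S=ray(C,sl,.045);print((S-c)@f)
```

```text
[[ 0.65426148  0.24173313  0.02      ]
 [ 0.69829344 -0.0692298   0.02      ]
 [ 0.6100191  -0.08147091  0.02      ]
 [ 0.56595104  0.22972721  0.02      ]]
[np.float64(0.31406489306988056), np.float64(0.08911904389337326), np.float64(0.3143028238816385), np.float64(0.0891228234288167)] [0.63213126 0.08018991 0.02      ]
yaw 98.05968349611341
[[ 0.61471652 -0.26917069  0.06      ]
 [ 0.6129065  -0.19299896  0.06      ]
 [ 0.61304401 -0.33365384  0.06      ]
 [ 0.47267962 -0.33265863  0.06      ]]
cam [0.46686946 0.03816831 1.08588892]
handle [[0.62195941 0.06360274 0.0955    ]] [-0.01499719]
[ 0.04061643 -0.06617491]
```

```bash
cat >> h.py <<'E'
def to(target,yaw=None,st=None):
    st=st or arm.get_state(); R=Ro.from_quat(st["tcp_rot"]).as_matrix()
    y=np.degrees(np.arctan2(R[1,0],R[0,0]))
    print("pos",np.round(st["tool_pos"],4),"yaw",round(y,2),"tilt",np.round(R[:2,2],4),"gap",round(st["finger_gap"],3),"t",st["time_s"],"F",np.round(st["contact_force"],2))
    print("shift",np.round(R.T@(np.array(target)-st["tool_pos"]),4),"turn",None if yaw is None else round(-(yaw-y),2))
E
python3 -c "
from h import *
to([.632,.08,.255],98)"
```

```text
pos [ 0.2711 -0.5628  0.2555] yaw 25.72 tilt [-0.0006  0.0013] gap 1.003 t 0.15 F [ 0.13 -0.75 -0.04]
shift [ 0.6041 -0.4225  0.0011] turn -72.28
```

>>> drive_tool --steps '[[[0.604,-0.4225,0],-72.3],[[0.604,-0.4225,0],-72.3],[[0.604,-0.4225,0],-72.3],[[0.604,-0.4225,0],-72.3],[[0.604,-0.4225,0],-72.3],[[0.604,-0.4225,0],-72.3],[[0.604,-0.4225,0],-72.3],[[0.604,-0.4225,0],-72.3],[[0.604,-0.4225,0],-72.3],[[0.604,-0.4225,0],-72.3],[[0.604,-0.4225,0],-72.3],[[0.604,-0.4225,0],-72.3],[[0.604,-0.4225,0],-72.3],[[0.604,-0.4225,0],-72.3],[[0.604,-0.4225,0],-72.3]]' --jaw -1

```text
time_s: 2.02
tool_pos: [0.6318, 0.078, 0.2562]
tcp_rot: [0.657, 0.754, -0.0, -0.0]
contact_force: [0.0, -0.3, -0.3]
finger_gap: 0.002
```

```bash
python3 -c "
from h import *
to([.632,.08,.255],98)
st,im=shot('wrist','w1'); print(st['tool_pos'],st['tcp_rot'],st['qpos'])
import json; json.dump({k:np.array(v).tolist() for k,v in st.items()},open('w1.json','w'))
"
```

```text
pos [0.6318 0.078  0.2562] yaw 97.87 tilt [-0.0006  0.0002] gap 0.002 t 2.025 F [ 0.   -0.3  -0.31]
shift [0.002  0.0004 0.0012] turn -0.13
[0.63183438 0.0779681  0.2561659 ] [ 6.56899853e-01  7.53977761e-01 -1.19617058e-04 -3.24801725e-04] [ 0.19275444  0.46237611 -0.5350683   1.31317708  0.23144335  1.42779652
 -0.1913015 ]
```

View pics/w1.png

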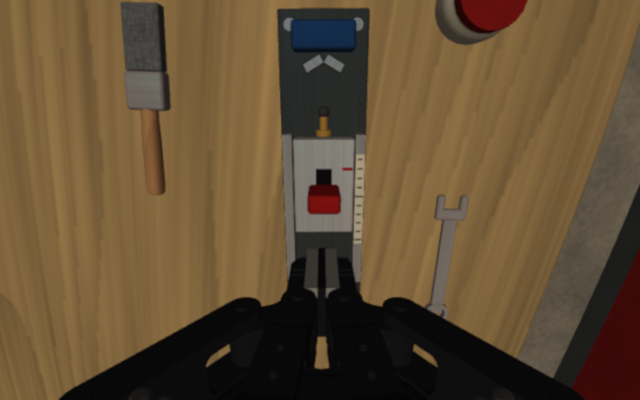

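```bash
python3 -c "
import cv2
im=cv2.imread('pics/w1.png')
cv2.imwrite('pics/w1a.png',cv2.resize(im[0:140,260:390],None,fx=4,fy=4,interpolation=cv2.INTER_CUBIC))
cv2.imwrite('pics/w1b.png',cv2.resize(im[125:265,260:390],None,fx=4,fy=4,interpolation=cv2.INTER_CUBIC))
"
```

```text
(no output)
```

View pics/w1a.png

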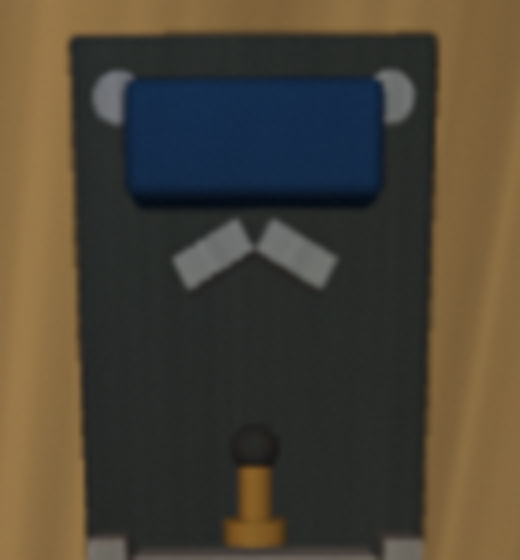

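View pics/w1b.png

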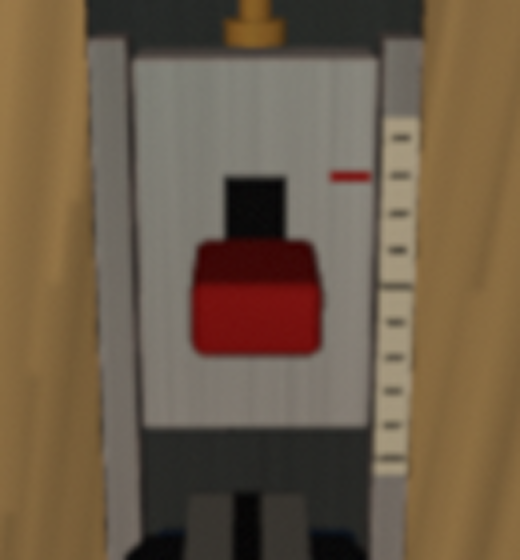

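```bash
cat > fit1.py <<'E'
from h import *
import json
from scipy.optimize import least_squares
st=json.load(open('w1.json')); st={k:np.array(v) for k,v in st.items()}
C=cam("wrist",st)
A=lambda p:(np.array(p,float)+.5)/4-.5+[260,0]
B=lambda p:(np.array(p,float)+.5)/4-.5+[260,125]
uv=np.r_[A([[70,37],[437,34],[127,78],[383,76],[130,187],[380,187],[255,250]])]
X=np.array([[.16,.045,.02],[.16,-.045,.02],[.145,np.nan,.046],[.145,np.nan,.046],[.119,np.nan,.046],[.119,np.nan,.046],[np.nan]*3])
def W(p,x,y,z):
    c,s=np.cos(p[2]),np.sin(p[2]); return np.array([p[0]+c*x-s*y,p[1]+s*x+c*y,z])
# block half-width h unknown
def res(p):
    h=p[3]; r=[]
    for i,(x,y,z) in enumerate([(.16,.045,.02),(.16,-.045,.02),(.145,h,.046),(.145,-h,.046),(.119,h,.046),(.119,-h,.046)]):
        r+=list(proj(C,W(p,x,y,z))[0]-uv[i])
    return r
o=least_squares(res,[.632,.08,np.radians(98),.03]); print(o.x,np.degrees(o.x[2]),np.round(o.fun,2))
p=o.x
def g(q,z):
    P=ray(C,q,z); d=P[:,:2]-p[:2]; c,s=np.cos(p[2]),np.sin(p[2]); return np.c_[d@[c,s],d@[-s,c]]
print("plate edges",g(A([[70,37],[437,34]]),.02)); print("block",g(A([[255,77],[255,187]]),.046))
print("slide front/rear",g(B([[132,57],[378,53],[143,427],[370,427]]),.045))
print("handle top f/r",g(B([[193,283],[321,283],[193,353],[321,353]]),.0955), "bot front",g(B([[258,240]]),.0535))
print("ball front",g(A([[255,422]]),.032),"ball c",g(A([[255,445]]),.032))
print("seat",W(p,.09,0,.02))
E
python3 fit1.py
```

```text
[0.63426549 0.07936848 1.71389155 0.02878547] 98.19875209654148 [-0.65 -1.35  0.78 -1.19 -0.05 -1.04 -0.14 -0.94 -0.    2.47  0.07  2.09]
plate edges [[ 0.15879635  0.04441526]
 [ 0.15894493 -0.04427195]]
block [[ 1.44096018e-01 -8.35855921e-05]
 [ 1.20891602e-01  2.06843500e-05]]
slide front/rear [[ 0.03630668  0.03084875]
 [ 0.03693263 -0.03006389]
 [-0.06281903  0.03106836]
 [-0.06318539 -0.03029584]]
handle top f/r [[-0.00703231  0.01453124]
 [-0.00719958 -0.01371244]
 [-0.02344046  0.01483534]
 [-0.02361133 -0.0138971 ]] bot front [[-0.00850296 -0.00013543]]
ball front [[0.06810218 0.00017226]] ball c [[0.06250014 0.0001964 ]]
seat [0.62143083 0.16844862 0.02      ]
```

```bash
cat >> h.py <<'E'
GP=np.array([0.63427,0.07937,1.71389])
def Wg(x,y,z):
    c,s=np.cos(GP[2]),np.sin(GP[2]); return np.array([GP[0]+c*x-s*y,GP[1]+s*x+c*y,z])
def G(P):
    d=np.array(P)[:2]-GP[:2]; c,s=np.cos(GP[2]),np.sin(GP[2]); return np.array([d@[c,s],d@[-s,c],P[2]])
YAW=np.degrees(GP[2])
E
python3 -c "
from h import *
to(Wg(.024,0,.085),YAW)"
```

```text
pos [0.6318 0.078  0.2563] yaw 97.87 tilt [-0.0004  0.0004] gap -0.002 t 2.075 F [-0.45 -0.12 -0.07]
shift [0.0249 0.0025 0.1713] turn -0.33
```

>>> drive_tool --steps '[[[0.025,0.0025,0.05],-0.3],[[0.025,0.0025,0.1],-0.3],[[0.025,0.0025,0.14],-0.3],[[0.025,0.0025,0.16],-0.3],[[0.025,0.0025,0.171],-0.3],[[0.025,0.0025,0.171],-0.3],[[0.025,0.0025,0.171],-0.3]]'

```text
time_s: 2.95
tool_pos: [0.6318, 0.1034, 0.0871]
tcp_rot: [0.655, 0.756, 0.001, 0.001]
contact_force: [-0.3, 1.3, 0.8]
finger_gap: 0.003
```

```bash
python3 -c "
from h import *
to(Wg(-.034,0,.085),YAW); print(G(arm.get_state()['tool_pos']))
st,im=shot('wrist','w2')"
```

```text
pos [0.6318 0.1034 0.0871] yaw 98.16 tilt [0.0022 0.0009] gap 0.003 t 2.95 F [-0.33  1.27  0.85]
shift [-0.0582 -0.001   0.002 ] turn -0.04
[ 0.02418235 -0.00100545  0.08706556]
```

View pics/w2.png

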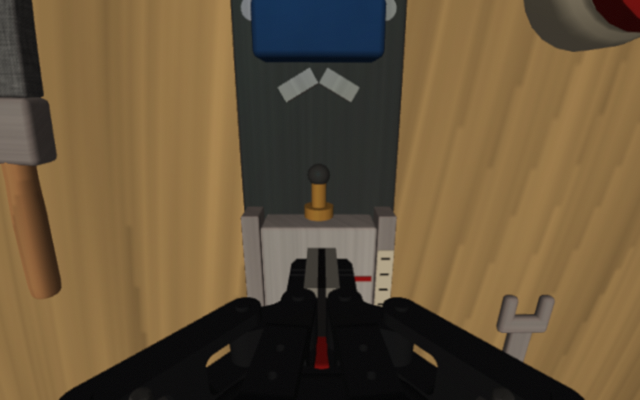

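>>> drive_tool --steps '[[[-0.008,-0.001,0.001],0],[[-0.014,-0.001,0.001],0],[[-0.02,-0.001,0.001],0],[[-0.026,-0.001,0.001],0],[[-0.032,-0.001,0.001],0],[[-0.038,-0.001,0.001],0],[[-0.044,-0.001,0.001],0],[[-0.049,-0.001,0.001],0],[[-0.053,-0.001,0.001],0],[[-0.053,-0.001,0.001],0]]'

```text
time_s: 4.25
tool_pos: [0.6379, 0.0538, 0.0862]
tcp_rot: [0.654, 0.757, 0.002, -0.001]
contact_force: [-1.6, 7.3, 0.1]
finger_gap: -0.001
```

```bash
python3 -c "
from h import *
to(Wg(-.038,0,.085),YAW); print(G(arm.get_state()['tool_pos']))
st,im=shot('scene','s2')
cv2.imwrite('pics/s2c.png',cv2.resize(im[180:280,270:390],None,fx=5,fy=5,interpolation=cv2.INTER_CUBIC))"
```

```text
pos [0.6379 0.0538 0.0862] yaw 98.32 tilt [0.0018 0.0044] gap -0.001 t 4.25 F [-1.57  7.33  0.1 ]
shift [-0.0122  0.      0.0011] turn 0.12
[-2.57926096e-02  6.06005425e-05  8.61949313e-02]
```

View pics/s2c.png

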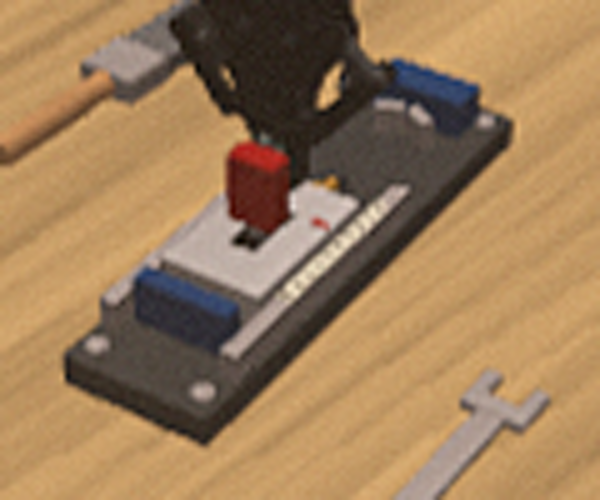

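>>> drive_tool --steps '[[[-0.004,0,0.001],0],[[-0.007,0,0.001],0],[[-0.01,0,0.001],0],[[-0.012,0,0.001],0],[[-0.012,0,0.001],0]]'

```text
time_s: 4.92
tool_pos: [0.6391, 0.0459, 0.0859]
tcp_rot: [0.653, 0.758, 0.004, -0.002]
contact_force: [-4.6, 8.9, 4.4]
finger_gap: 0.003
```

```bash
python3 -c "
from h import *
to(Wg(-.038,0,.085),YAW); print(G(arm.get_state()['tool_pos']))"
```

```text
pos [0.6391 0.0459 0.0859] yaw 98.51 tilt [0.0017 0.0086] gap 0.003 t 4.925 F [-4.61  8.92  4.44]
shift [-0.0041 -0.0001  0.0009] turn 0.31
[-3.38699252e-02 -2.94466476e-05  8.59224913e-02]
```

>>> drive_tool --steps '[[[-0.004,0,0],0],[[-0.007,0,0],0],[[-0.007,0,0],0],[[-0.007,0,0],0]]'

```text
time_s: 5.42
tool_pos: [0.6391, 0.0457, 0.0861]
tcp_rot: [0.65, 0.76, 0.006, -0.005]
contact_force: [-3.0, 14.0, 1.2]
finger_gap: 0.001
```

```bash
python3 -c "
from h import *
to(Wg(-.038,0,.085),YAW); print(G(arm.get_state()['tool_pos']))
st,im=shot('scene','s3')
cv2.imwrite('pics/s3c.png',cv2.resize(im[180:280,270:390],None,fx=5,fy=5,interpolation=cv2.INTER_CUBIC))"
```

```text
pos [0.6391 0.0457 0.0861] yaw 98.86 tilt [0.0004 0.0159] gap 0.001 t 5.425 F [-2.95 14.04  1.15]
shift [-0.004  0.     0.001] turn 0.66
[-3.40300197e-02  5.29723834e-05  8.60931436e-02]
```

View pics/s3c.png

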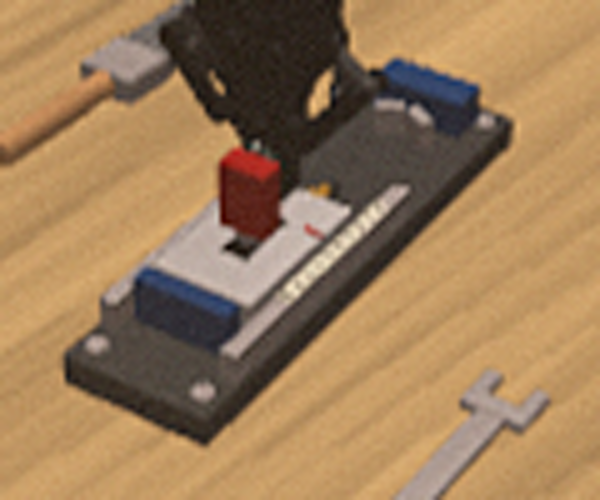

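```bash
python3 -c "
from h import *
to([.616,-.269,.2],YAW)"
```

```text
pos [0.6391 0.0456 0.0861] yaw 98.86 tilt [0.0004 0.0158] gap 0.0 t 5.475 F [-3.95 14.39  1.56]
shift [-0.3055 -0.0709 -0.1189] turn 0.66
```

>>> drive_tool --steps '[[[0.015,0,0],0.7],[[0.015,0,0],0.7],[[0.015,0,-0.06],0.7],[[0.0,0,-0.119],0.7],[[-0.06,-0.015,-0.119],0.7],[[-0.12,-0.03,-0.119],0.7],[[-0.18,-0.045,-0.119],0.7],[[-0.24,-0.055,-0.119],0.7],[[-0.28,-0.065,-0.119],0.7],[[-0.3055,-0.071,-0.119],0.7],[[-0.3055,-0.071,-0.119],0.7],[[-0.3055,-0.071,-0.119],0.7]]' --jaw 1

```text
time_s: 6.98
tool_pos: [0.6159, -0.2684, 0.2]
tcp_rot: [0.655, 0.756, 0.006, -0.005]
contact_force: [-0.3, -0.0, -0.6]
finger_gap: 1.001
```

```bash
python3 -c "
from h import *
to([.616,-.269,.2],YAW)
st,im=shot('wrist','w3')
import json; json.dump({k:np.array(v).tolist() for k,v in st.items()},open('w3.json','w'))
C=cam('wrist',st); print(proj(C,[[.6155,-.269,.06],[.6155,-.269,0]]))"
```

```text
pos [ 0.6159 -0.2684  0.2   ] yaw 98.18 tilt [0.0002 0.0163] gap 1.001 t 6.975 F [-0.33 -0.05 -0.58]
shift [-0.0006  0.0001  0.    ] turn -0.02
[[320.27199309 198.80099622]
 [320.28383183 181.68098738]]
```

View pics/w3.png

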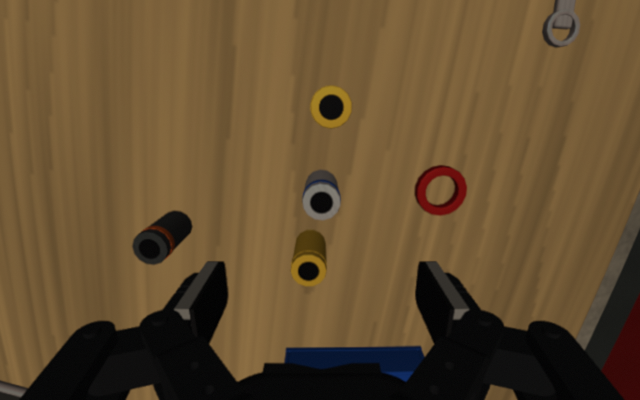

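```bash
python3 -c "
import cv2
im=cv2.imread('pics/w3.png')
cv2.imwrite('pics/w3c.png',cv2.resize(im[150:240,270:370],None,fx=6,fy=6,interpolation=cv2.INTER_CUBIC))"
```

```text
(no output)
```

View pics/w3c.png

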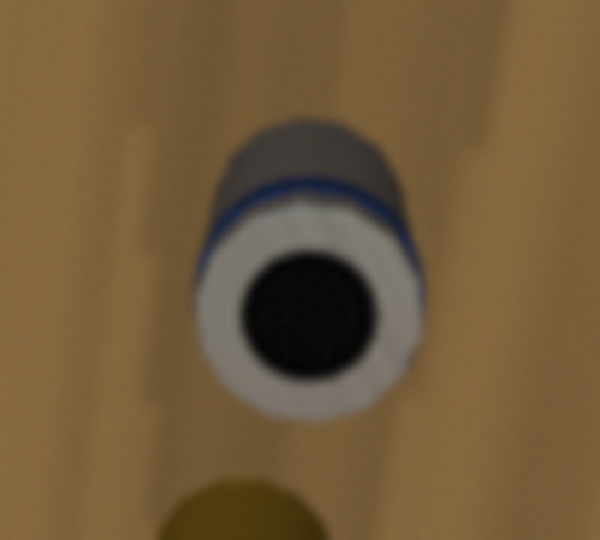

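```bash
python3 -c "
from h import *
import json
st={k:np.array(v) for k,v in json.load(open('w3.json')).items()}
C=cam('wrist',st)
print(ray(C,[[321.25,200.75],[331,107],[309,270],[152,248]],.06))
print(ray(C,[[321.25-19,200.75],[321.25+19,200.75]],.06))
P=ray(C,[[321.25,200.75]],.06)[0]
to([P[0],P[1],.052],YAW)"
```

```text
[[ 0.61653028 -0.27053908  0.06      ]
 [ 0.61331644 -0.19590155  0.06      ]
 [ 0.61488535 -0.3350301   0.06      ]
 [ 0.4765642  -0.33393046  0.06      ]]
[[ 0.6010838  -0.27273879  0.06      ]
 [ 0.6319818  -0.26833853  0.06      ]]
pos [ 0.6161 -0.2677  0.2002] yaw 98.24 tilt [0.0005 0.0164] gap 1.002 t 7.025 F [-1.17  0.56  0.36]
shift [-0.0053 -0.0004  0.1481] turn 0.04
```

>>> drive_tool --steps '[[[-0.0053,-0.0004,0.05],0],[[-0.0053,-0.0004,0.1],0],[[-0.0053,-0.0004,0.13],0],[[-0.0053,-0.0004,0.145],0],[[-0.0053,-0.0004,0.148],0],[[-0.0053,-0.0004,0.148],0]]'

```text
time_s: 7.78
tool_pos: [0.6175, -0.2705, 0.0536]
tcp_rot: [0.654, 0.756, 0.007, -0.004]
contact_force: [-0.2, -0.0, -0.2]
finger_gap: 1.0
```

>>> drive_tool --steps '[[[0,0,0],0],[[0,0,0],0],[[0,0,0],0],[[0,0,0],0],[[0,0,0],0],[[0,0,0],0]]' --jaw -1

```text
time_s: 8.52
tool_pos: [0.6177, -0.2707, 0.0543]
tcp_rot: [0.654, 0.756, 0.007, -0.004]
contact_force: [-3.1, 0.1, 6.4]
finger_gap: 0.358
```

```bash
python3 -c "
from h import *
to(Wg(.089,0,.052+.06),YAW)
st,im=shot('wrist','w4')"
```

```text
pos [ 0.6177 -0.2707  0.0543] yaw 98.26 tilt [0.003  0.0152] gap 0.358 t 8.525 F [-3.07  0.13  6.37]
shift [ 0.4338  0.0671 -0.051 ] turn 0.06
```

View pics/w4.png

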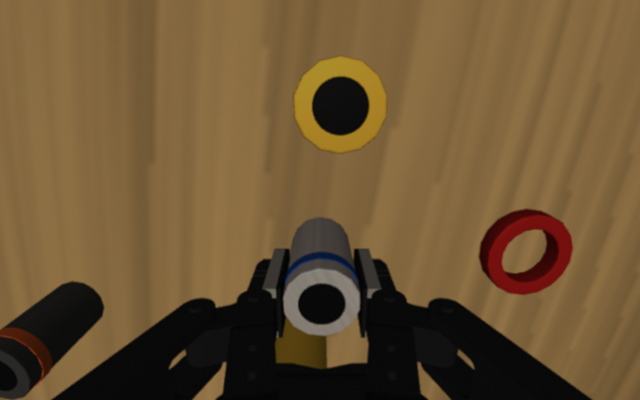

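```bash
cat >> fit1.py <<'E'
print("vee apex",g(A([[255,249]]),.038), "plate ends",g(A([[190,291],[321,291]]),.038))
st={k:np.array(v) for k,v in arm.get_state().items()}
C=cam("wrist",st)
P=ray(C,[[322,301]],.06)[0]; print(P, Ro.from_quat(st["tcp_rot"]).as_matrix().T@(P-st["tool_pos"]))
E
python3 fit1.py | tail -5
python3 -c "
import cv2
im=cv2.imread('pics/w4.png')
cv2.imwrite('pics/w4c.png',cv2.resize(im[240:350,260:390],None,fx=5,fy=5,interpolation=cv2.INTER_CUBIC))
im=cv2.imread('pics/w2.png')
cv2.imwrite('pics/w2c.png',cv2.resize(im[0:200,220:420],None,fx=4,fy=4,interpolation=cv2.INTER_CUBIC)[:600])"
```

```text
ball front [[0.06810165 0.00017226]] ball c [[0.06249957 0.0001964 ]]
seat [0.62142906 0.16844678 0.02      ]
vee apex [[1.08210036e-01 3.13789914e-05]] plate ends [[ 0.09883736  0.01565272]
 [ 0.09865506 -0.01574731]]
[ 0.61785055 -0.27044048  0.06      ] [ 0.00030706  0.00028917 -0.00572331]
```

View pics/w4c.png

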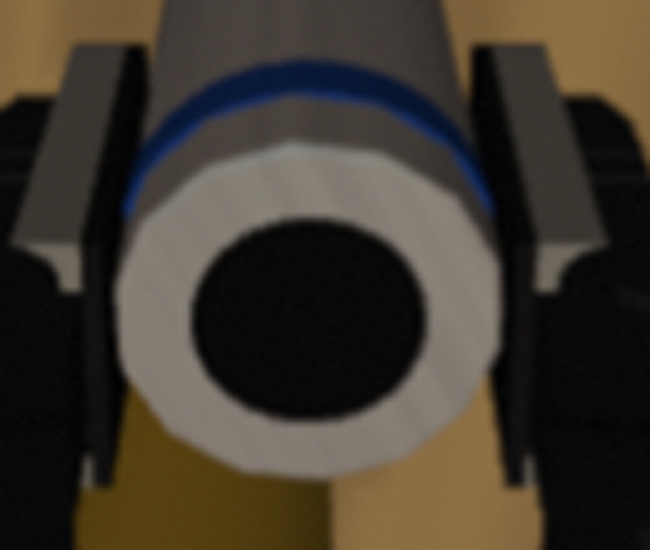

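View pics/w2c.png

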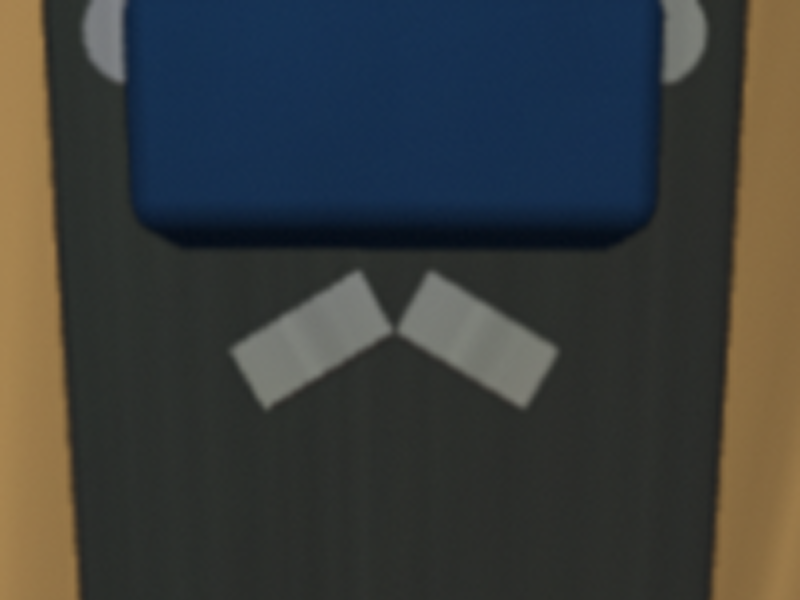

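>>> drive_tool --steps '[[[0,0,-0.05],0],[[0,0,-0.1],0],[[0.02,0.003,-0.128],0],[[0.08,0.012,-0.128],0],[[0.14,0.022,-0.128],0],[[0.2,0.031,-0.128],0],[[0.26,0.04,-0.128],0],[[0.32,0.049,-0.128],0],[[0.37,0.057,-0.128],0],[[0.41,0.063,-0.128],0],[[0.428,0.067,-0.128],0],[[0.433,0.067,-0.128],0],[[0.433,0.067,-0.128],0]]'

```text
time_s: 10.2
tool_pos: [0.6217, 0.1638, 0.1885]
tcp_rot: [0.655, 0.756, 0.006, -0.004]
contact_force: [-0.0, -0.2, -2.2]
finger_gap: 0.353
```

```bash
python3 -c "
from h import *
to(Wg(.088,0,.0743),YAW); print(G(arm.get_state()['tool_pos']))
st,im=shot('wrist','w5')
C=cam('wrist',st); print(proj(C,[Wg(.1085,0,.038)]), arm.get_state()['finger_gap'])"
```

```text
pos [0.6217 0.1638 0.1885] yaw 98.16 tilt [0.0025 0.0141] gap 0.353 t 10.2 F [-0.01 -0.23 -2.2 ]
shift [ 1.100e-03 -1.000e-04  1.143e-01] turn -0.04
[0.08531731 0.00041717 0.1885385 ]
[[320.88755313 167.34564471]] 0.35674110000377734
```

View pics/w5.png

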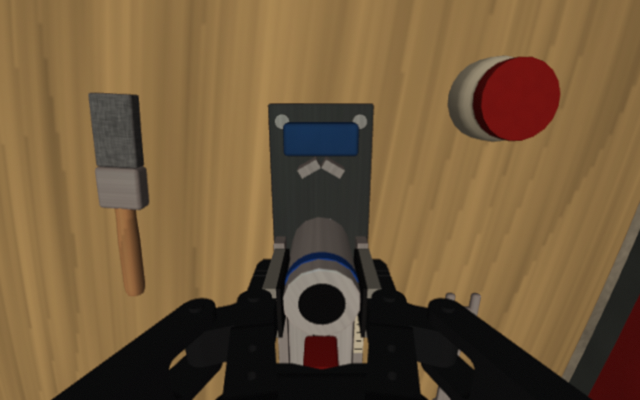

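>>> drive_tool --steps '[[[0.001,0,0.04],0],[[0.001,0,0.07],0],[[0.001,0,0.09],0],[[0.001,0,0.1],0],[[0.001,0,0.105],0],[[0.001,0,0.105],0]]'

```text
time_s: 11.0
tool_pos: [0.6224, 0.1657, 0.0842]
tcp_rot: [0.655, 0.755, 0.007, -0.003]
contact_force: [0.7, 0.1, -2.1]
finger_gap: 0.355
```

```bash
python3 -c "
from h import *
to(Wg(.088,0,.0743),YAW); print(G(arm.get_state()['tool_pos']))
st,im=shot('wrist','w6')
C=cam('wrist',st); print(proj(C,[Wg(.1085,0,.038),Wg(.09,0,.09)]))"
```

```text
pos [0.6224 0.1657 0.0842] yaw 98.1 tilt [0.0036 0.0142] gap 0.355 t 11.0 F [ 0.75  0.11 -2.07]
shift [ 0.0007 -0.0006  0.0099] turn -0.09
[ 0.08712881 -0.00054079  0.08421933]
[[319.6602076  209.20879752]
 [319.96651942 295.34172274]]
```

View pics/w6.png

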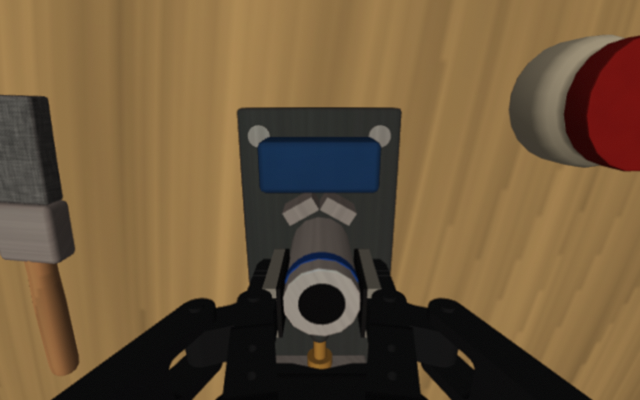

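Aligned with the vee (apex at about (320,209) as predicted); sleeve bottom about 10 mm above the plate. Lower slowly.

>>> drive_tool --steps '[[[0.001,-0.0005,0.004],0],[[0.001,-0.0005,0.007],0],[[0.001,-0.0005,0.009],0],[[0.001,-0.0005,0.01],0],[[0.001,-0.0005,0.01],0]]'

```text
time_s: 11.68
tool_pos: [0.6219, 0.1669, 0.0745]
tcp_rot: [0.655, 0.755, 0.007, -0.003]
contact_force: [-0.0, 0.6, -1.3]
finger_gap: 0.36
```

```bash
python3 -c "
from h import *
to(Wg(.088,0,.0743),YAW); print(G(arm.get_state()['tool_pos']))"
```

```text
pos [0.6219 0.1669 0.0745] yaw 98.11 tilt [0.004  0.0143] gap 0.36 t 11.675 F [-0.03  0.57 -1.28]
shift [-0.0004 -0.0003  0.0002] turn -0.09
[ 0.08836245 -0.00026086  0.07454394]
```

>>> drive_tool --steps '[[[0,0,0.001],0],[[0,0,0.0015],0],[[0,0,0.0015],0]]'

```text
time_s: 12.05
tool_pos: [0.6221, 0.167, 0.0743]
tcp_rot: [0.655, 0.755, 0.007, -0.003]
contact_force: [-3.2, -1.5, 6.5]
finger_gap: 0.356
```

>>> drive_tool --steps '[[[0,0,0],0],[[0,0,0],0],[[0,0,0],0],[[0,0,0],0],[[0,0,0],0]]' --jaw 1

```text
time_s: 12.68
tool_pos: [0.6221, 0.167, 0.0742]
tcp_rot: [0.655, 0.755, 0.007, -0.003]
contact_force: [0.0, 0.5, -0.3]
finger_gap: 1.0
```

>>> drive_tool --steps '[[[0,0,-0.03],0],[[0,0,-0.08],0],[[0,0,-0.12],0],[[0,0,-0.13],0],[[0,0,-0.13],0],[[0,0,-0.13],0]]'

```text
time_s: 13.42
tool_pos: [0.6207, 0.1647, 0.2023]
tcp_rot: [0.655, 0.755, 0.006, -0.004]
contact_force: [-0.3, -0.3, -0.7]
finger_gap: 1.001
```

```bash
python3 -c "
from h import *
st,im=shot('wrist','w7')
import json; json.dump({k:np.array(v).tolist() for k,v in st.items()},open('w7.json','w'))
to(Wg(-.088,0,.085),YAW); print(G(arm.get_state()['tool_pos']))
C=cam('wrist',st); print(proj(C,[Wg(.09,0,.08),Wg(.09,0,.02),Wg(-.05,0,.0955)]))
cv2.imwrite('pics/w7c.png',cv2.resize(im[130:330,250:390],None,fx=3,fy=3,interpolation=cv2.INTER_CUBIC))"
```

```text
pos [0.6207 0.1647 0.2022] yaw 98.11 tilt [0.0017 0.0133] gap 0.997 t 13.475 F [ 0.33  0.   -0.04]
shift [-0.1759  0.0011  0.1149] turn -0.09
[0.0864335  0.00123069 0.20219666]
[[322.22079473 199.70676356]
 [321.79030517 181.2032252 ]
 [322.51372722 361.66913558]]
```

View pics/w7c.png

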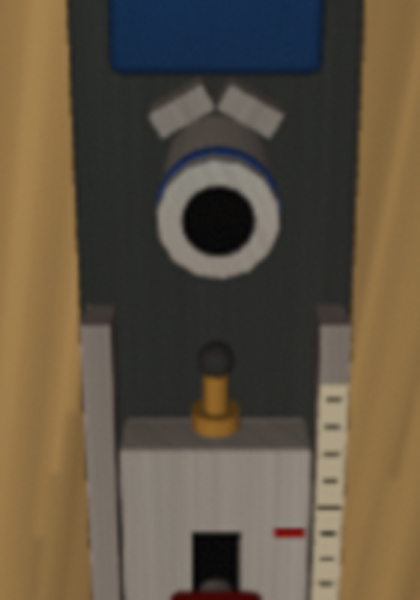

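```bash
python3 -c "
from h import *
import json
st={k:np.array(v) for k,v in json.load(open('w7.json')).items()}
C=cam('wrist',st); A=lambda p:(np.array(p,float)+.5)/3-.5+[250,130]
print('sleeve',G(ray(C,A([[218.5,217]]),.08)[0]))
print('apex',G(ray(C,A([[217,111]]),.038)[0]), 'slide front',G(ray(C,A([[215,448]]),.045)[0]),'ball front',G(ray(C,A([[215,340]]),.032)[0]))
"
```

```text
sleeve [ 0.08816485 -0.00021174  0.08      ]
apex [ 0.10736773 -0.0001103   0.038     ] slide front [0.00089199 0.0007029  0.045     ] ball front [0.03226292 0.00058904 0.032     ]
```

>>> drive_tool --steps '[[[-0.06,0.001,0],0],[[-0.12,0.001,0],0],[[-0.16,0.001,0],0],[[-0.176,0.001,0],0],[[-0.176,0.001,0.02],0],[[-0.176,0.001,0.06],0],[[-0.176,0.001,0.09],0],[[-0.176,0.001,0.11],0],[[-0.176,0.001,0.116],0],[[-0.176,0.001,0.116],0],[[-0.176,0.001,0.116],0]]' --jaw -1

```text
time_s: 14.85
tool_pos: [0.6476, -0.0076, 0.0853]
tcp_rot: [0.655, 0.755, 0.006, -0.003]
contact_force: [0.4, -1.1, -0.1]
finger_gap: 0.0
```

```bash
python3 -c "
from h import *
to(Wg(-.07,0,.085),YAW); print(G(arm.get_state()['tool_pos']))
st,im=shot('scene','s4')
cv2.imwrite('pics/s4c.png',cv2.resize(im[180:280,270:390],None,fx=5,fy=5,interpolation=cv2.INTER_CUBIC))"
```

```text
pos [ 0.6476 -0.0076  0.0853] yaw 98.11 tilt [0.0039 0.0134] gap 0.0 t 14.85 F [ 0.42 -1.15 -0.07]
shift [ 0.018  -0.0008  0.0006] turn -0.09
[-0.08799    -0.00077283  0.08532616]
```

View pics/s4c.png

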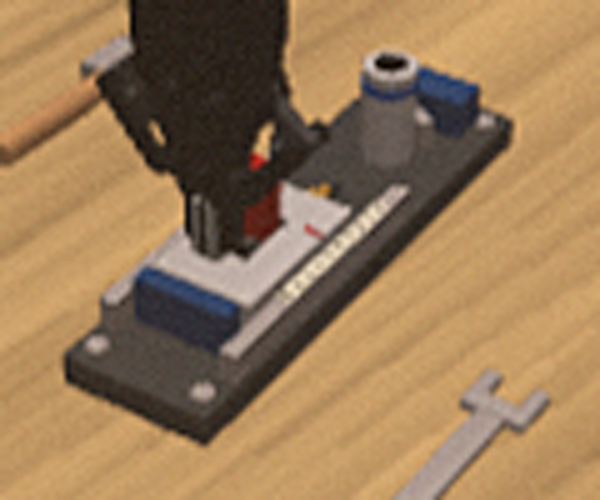

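>>> drive_tool --steps '[[[0.006,-0.0008,0],0],[[0.012,-0.0008,0],0],[[0.016,-0.0008,0],0],[[0.02,-0.0008,0],0],[[0.024,-0.0008,0],0],[[0.028,-0.0008,0],0],[[0.032,-0.0008,0],0],[[0.036,-0.0008,0],0],[[0.039,-0.0008,0],0],[[0.042,-0.0008,0],0]]'

```text
time_s: 16.15
tool_pos: [0.6414, 0.0298, 0.0857]
tcp_rot: [0.657, 0.754, 0.005, -0.001]
contact_force: [2.1, -9.6, 0.3]
finger_gap: 0.0
```

```bash
python3 -c "
from h import *
to(Wg(-.03,0,.085),YAW); st=arm.get_state(); print(G(st['tool_pos']), st['contact_force']@[np.cos(GP[2]),np.sin(GP[2]),0])
st,im=shot('wrist','w8')"
```

```text
pos [0.6414 0.0298 0.0857] yaw 97.9 tilt [0.0046 0.009 ] gap 0.0 t 16.15 F [ 2.07 -9.58  0.28]
shift [ 0.0201 -0.0001  0.0009] turn -0.3
[-5.00941937e-02 -1.29292470e-05  8.57421615e-02] -9.781321606314464
```

View pics/w8.png

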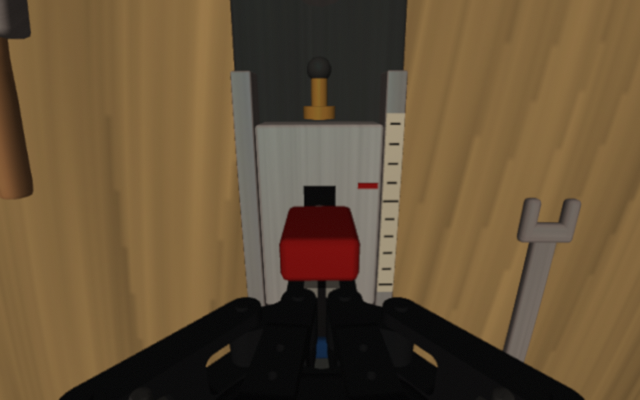

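>>> drive_tool --steps '[[[0.005,0,0],-0.3],[[0.008,0,0],-0.3],[[0.011,0,0],-0.3],[[0.014,0,0],-0.3],[[0.017,0,0],-0.3],[[0.019,0,0],-0.3],[[0.021,0,0],-0.3],[[0.021,0,0],-0.3],[[0.021,0,0],-0.3]]'

```text
time_s: 17.32
tool_pos: [0.6389, 0.0477, 0.0858]
tcp_rot: [0.656, 0.755, 0.004, 0.0]
contact_force: [1.3, -8.2, -0.1]
finger_gap: -0.004
```

```bash
python3 -c "
from h import *
to(Wg(-.024,0,.085),YAW); st=arm.get_state(); print(G(st['tool_pos']), st['contact_force']@[np.cos(GP[2]),np.sin(GP[2]),0])
for i in range(3):
  st,im=shot('wrist','w9'); st=arm.get_state(); print(G(st['tool_pos']), st['contact_force']@[np.cos(GP[2]),np.sin(GP[2]),0])
"
```

```text
pos [0.6389 0.0477 0.0858] yaw 98.04 tilt [0.0049 0.0056] gap -0.004 t 17.325 F [ 1.26 -8.16 -0.08]
shift [ 0.008  -0.0001  0.0008] turn -0.16
[-0.03201715 -0.00010541  0.08575485] -8.256016781860753
[-3.20467091e-02 -9.09164585e-05  8.57708335e-02] -8.00222075347041
[-0.0320537  -0.00011092  0.08577901] -8.796173383457777
[-0.03203173 -0.00010428  0.08576461] -9.186887564152542
```

View pics/w9.png

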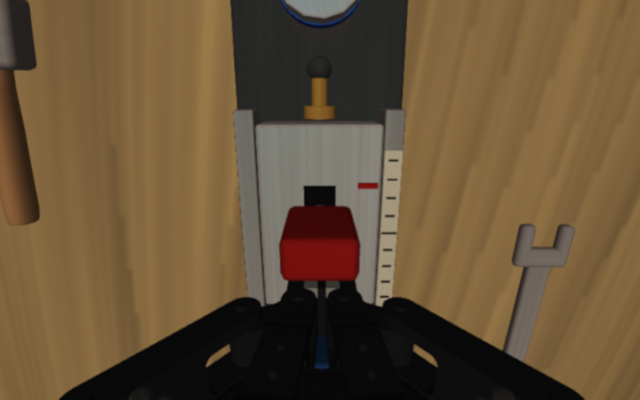

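>>> drive_tool --steps '[[[0.003,0,0],0],[[0.005,0,0],0],[[0.007,0,0],0],[[0.007,0,0],0]]'

```text
time_s: 17.98
tool_pos: [0.6384, 0.0511, 0.0858]
tcp_rot: [0.657, 0.754, 0.002, 0.001]
contact_force: [0.4, -7.9, 1.1]
finger_gap: 0.002
```

```bash
cat > m.py <<'E'
from h import *
f=np.array([np.cos(GP[2]),np.sin(GP[2]),0]); L=[]
for i in range(3):
  st=arm.get_state(); L.append(list(G(st['tool_pos'])*1000)+[-st['contact_force']@f]); arm.read_camera('scene')
print(np.round(L,2).tolist(), st['time_s'])
to(Wg(-.024,0,.085),YAW)
E
python3 m.py
```

```text
[[-28.59, -0.08, 85.77, 7.92], [-28.59, -0.1, 85.81, 8.76], [-28.59, -0.1, 85.8, 8.53]] 18.075
pos [0.6384 0.0511 0.0858] yaw 97.86 tilt [0.0052 0.0017] gap 0.001 t 18.125 F [ 0.54 -8.31  1.92]
shift [ 0.0046 -0.0001  0.0008] turn -0.34
```

>>> drive_tool --steps '[[[0.003,0,0],-0.3],[[0.0045,0,0],-0.3],[[0.0055,0,0],-0.3],[[0.0055,0,0],-0.3]]'

```text
time_s: 18.62
tool_pos: [0.6382, 0.0529, 0.0859]
tcp_rot: [0.656, 0.755, 0.001, 0.003]
contact_force: [-0.2, -9.0, 1.9]
finger_gap: 0.002
```

```bash
python3 m.py; python3 -c "
from h import *
st,im=shot('wrist','w10')
cv2.imwrite('pics/w10c.png',cv2.resize(im[0:130,250:390],None,fx=4,fy=4,interpolation=cv2.INTER_CUBIC))"
```

```text
[[-26.74, -0.12, 85.85, 8.87], [-26.74, -0.13, 85.85, 8.34], [-26.76, -0.1, 85.83, 8.99]] 18.725
pos [0.6382 0.0529 0.0858] yaw 97.97 tilt [ 0.0056 -0.0022] gap -0.003 t 18.775 F [ 0.35 -8.89  2.78]
shift [ 0.0028 -0.0001  0.0008] turn -0.23
```

View pics/w10c.png

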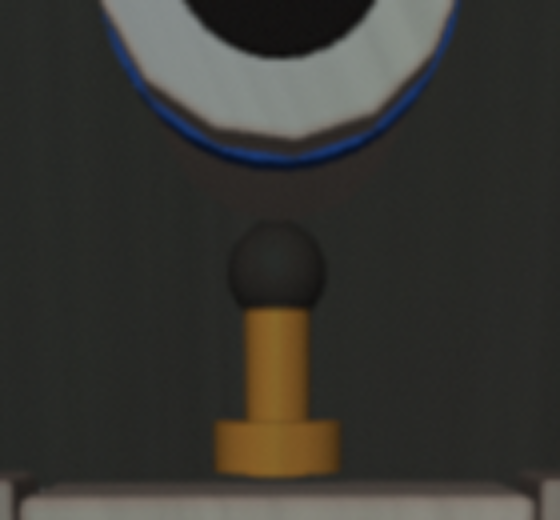

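>>> drive_tool --steps '[[[0.003,0,0],-0.2],[[0.0045,0,0],-0.2],[[0.005,0,0],-0.2],[[0.005,0,0],-0.2]]'

```text
time_s: 19.32
tool_pos: [0.638, 0.0542, 0.0859]
tcp_rot: [0.656, 0.755, -0.0, 0.004]
contact_force: [0.0, -8.3, 1.3]
finger_gap: -0.004
```

```bash
python3 m.py
```

```text
[[-25.47, -0.13, 85.88, 8.26], [-25.51, -0.11, 85.87, 8.79], [-25.47, -0.13, 85.88, 9.06]] 19.425
pos [0.638  0.0542 0.0859] yaw 97.97 tilt [ 0.006  -0.0061] gap 0.001 t 19.475 F [ 0.47 -7.8   2.12]
shift [ 0.0015 -0.0001  0.0009] turn -0.23
```

>>> drive_tool --steps '[[[0.003,0,0],-0.2],[[0.0045,0,0],-0.2],[[0.005,0,0],-0.2],[[0.005,0,0],-0.2]]'

```text
time_s: 19.98
tool_pos: [0.6379, 0.0548, 0.0859]
tcp_rot: [0.656, 0.754, -0.002, 0.006]
contact_force: [0.8, -10.5, 2.5]
finger_gap: -0.002
```

```bash
python3 m.py;  python3 -c "
from h import *
st,im=shot('wrist','w11')
cv2.imwrite('pics/w11c.png',cv2.resize(im[0:130,250:390],None,fx=4,fy=4,interpolation=cv2.INTER_CUBIC))"
```

```text
[[-24.79, -0.12, 85.92, 10.47], [-24.78, -0.12, 85.93, 9.55], [-24.79, -0.13, 85.93, 9.22]] 20.075
pos [0.6379 0.0549 0.0859] yaw 97.94 tilt [ 0.0064 -0.0106] gap 0.001 t 20.125 F [ 0.19 -9.39  2.43]
shift [ 0.0008 -0.0001  0.0009] turn -0.26
```

View pics/w11c.png

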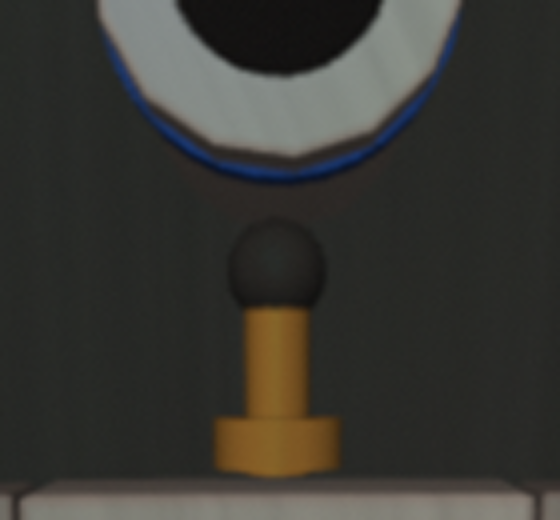

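>>> drive_tool --steps '[[[0.003,0,0],-0.2],[[0.0045,0,0],-0.2],[[0.005,0,0],-0.2],[[0.0055,0,0],-0.2],[[0.0055,0,0],-0.2]]'

```text
time_s: 20.8
tool_pos: [0.6378, 0.056, 0.086]
tcp_rot: [0.657, 0.754, -0.004, 0.008]
contact_force: [1.0, -9.5, 2.8]
finger_gap: -0.001
```

```bash
python3 m.py
```

```text
[[-23.63, -0.13, 85.98, 9.53], [-23.64, -0.11, 85.94, 9.82], [-23.67, -0.12, 85.98, 10.38]] 20.9
pos [0.6378 0.056  0.086 ] yaw 97.91 tilt [ 0.0068 -0.0152] gap -0.002 t 20.95 F [  0.54 -10.34   1.61]
shift [-0.0003 -0.0001  0.001 ] turn -0.29
```

>>> drive_tool --steps '[[[0.003,0,0],-0.2],[[0.0045,0,0],-0.2],[[0.005,0,0],-0.2],[[0.0052,0,0],-0.2],[[0.0052,0,0],-0.2]]'

```text
time_s: 21.58
tool_pos: [0.6377, 0.0568, 0.086]
tcp_rot: [0.657, 0.754, -0.005, 0.009]
contact_force: [0.4, -9.7, 3.3]
finger_gap: 0.002
```

```bash
python3 m.py;  python3 -c "
from h import *
st,im=shot('wrist','w12')
cv2.imwrite('pics/w12c.png',cv2.resize(im[0:130,250:390],None,fx=4,fy=4,interpolation=cv2.INTER_CUBIC))"
```

```text
[[-22.87, -0.13, 86.0, 9.69], [-22.87, -0.13, 86.01, 10.5], [-22.85, -0.12, 86.01, 9.55]] 21.675
pos [0.6376 0.0567 0.086 ] yaw 97.87 tilt [ 0.007  -0.0199] gap 0.001 t 21.725 F [ 1.14 -9.56  2.17]
shift [-0.0011 -0.0001  0.001 ] turn -0.33
```

View pics/w12c.png

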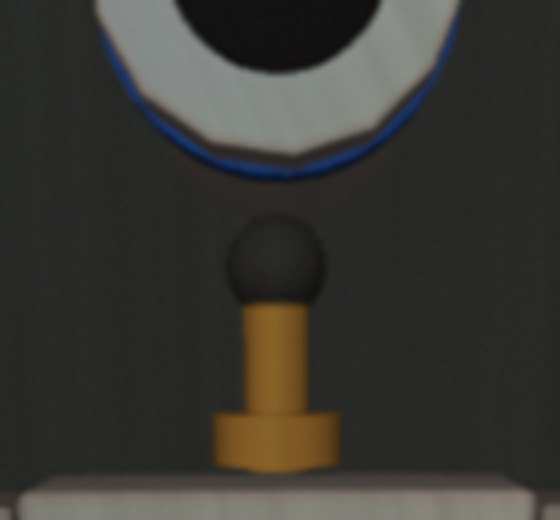

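>>> drive_tool --steps '[[[0.003,0,0],-0.2],[[0.0045,0,0],-0.2],[[0.005,0,0],-0.2],[[0.0052,0,0],-0.2],[[0.0052,0,0],-0.2]]'

```text
time_s: 22.4
tool_pos: [0.6376, 0.0573, 0.0861]
tcp_rot: [0.657, 0.754, -0.007, 0.011]
contact_force: [0.1, -10.1, 2.2]
finger_gap: -0.001
```

```bash
python3 m.py
```

```text
[[-22.35, -0.1, 86.07, 10.03], [-22.35, -0.13, 86.08, 11.31], [-22.32, -0.1, 86.05, 10.82]] 22.5
pos [0.6376 0.0573 0.0861] yaw 97.83 tilt [ 0.0074 -0.0249] gap 0.0 t 22.55 F [  0.1  -11.15   3.03]
shift [-0.0016 -0.0001  0.0011] turn -0.37
```

>>> drive_tool --steps '[[[0.003,0,0],-0.2],[[0.0045,0,0],-0.2],[[0.0053,0,0],-0.2],[[0.0057,0,0],-0.2],[[0.0057,0,0],-0.2],[[0.0057,0,0],-0.2]]'

```text
time_s: 23.3
tool_pos: [0.6375, 0.0577, 0.0861]
tcp_rot: [0.658, 0.753, -0.009, 0.013]
contact_force: [0.8, -12.1, 3.0]
finger_gap: -0.003
```

```bash
python3 m.py;  python3 -c "
from h import *
st,im=shot('wrist','w13')
cv2.imwrite('pics/w13c.png',cv2.resize(im[0:130,250:390],None,fx=4,fy=4,interpolation=cv2.INTER_CUBIC))"
```

```text
[[-21.91, -0.11, 86.14, 12.08], [-21.91, -0.11, 86.11, 11.35], [-21.86, -0.12, 86.13, 11.06]] 23.4
pos [0.6375 0.0577 0.0861] yaw 97.75 tilt [ 0.0078 -0.0305] gap -0.004 t 23.45 F [  0.2  -11.82   3.45]
shift [-0.0021 -0.0001  0.0012] turn -0.45
```

View pics/w13c.png

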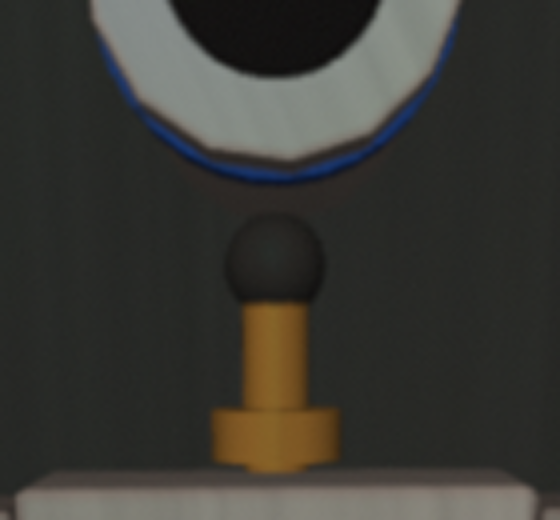

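>>> drive_tool --steps '[[[0.003,0,0],-0.3],[[0.0045,0,0],-0.3],[[0.0054,0,0],-0.3],[[0.006,0,0],-0.3],[[0.0062,0,0],-0.3],[[0.0062,0,0],-0.3]]'

```text
time_s: 24.25
tool_pos: [0.6375, 0.058, 0.0862]
tcp_rot: [0.658, 0.753, -0.011, 0.015]
contact_force: [0.2, -13.3, 3.3]
finger_gap: -0.001
```

```bash
python3 m.py
```

```text
[[-21.56, -0.12, 86.18, 13.17], [-21.53, -0.11, 86.16, 13.3], [-21.56, -0.11, 86.17, 12.77]] 24.35
pos [0.6375 0.0581 0.0862] yaw 97.75 tilt [ 0.0082 -0.0367] gap -0.001 t 24.4 F [  0.53 -13.24   4.02]
shift [-0.0025 -0.0001  0.0013] turn -0.45
```

>>> drive_tool --steps '[[[-0.004,0,0],0],[[-0.01,0,0],0],[[-0.018,0,0],0],[[-0.02,0,-0.02],0],[[-0.02,0,-0.07],0],[[-0.02,0,-0.12],0],[[0.02,0,-0.15],0],[[0.04,0,-0.15],0],[[0.05,0,-0.15],0],[[0.05,0,-0.15],0],[[0.05,0,-0.15],0]]'

```text
time_s: 25.78
tool_pos: [0.6295, 0.1114, 0.2332]
tcp_rot: [0.658, 0.753, -0.012, 0.015]
contact_force: [-0.0, -0.4, -0.8]
finger_gap: 0.002
```

```bash
python3 -c "
from h import *
import json
st,im=shot('wrist','w14'); json.dump({k:np.array(v).tolist() for k,v in st.items()},open('w14.json','w'))
to(Wg(0,0,.2),YAW)
cv2.imwrite('pics/w14c.png',cv2.resize(im[60:260,250:390],None,fx=3,fy=3,interpolation=cv2.INTER_CUBIC))
s,im=shot('scene','s5')
cv2.imwrite('pics/s5c.png',cv2.resize(im[180:280,270:390],None,fx=5,fy=5,interpolation=cv2.INTER_CUBIC))"
```

```text
pos [0.6296 0.1114 0.2333] yaw 97.64 tilt [ 0.0067 -0.0377] gap 0.002 t 25.825 F [ 0.4   0.22 -0.07]
shift [-0.0311  0.0003  0.0345] turn -0.56
```

View pics/w14.png

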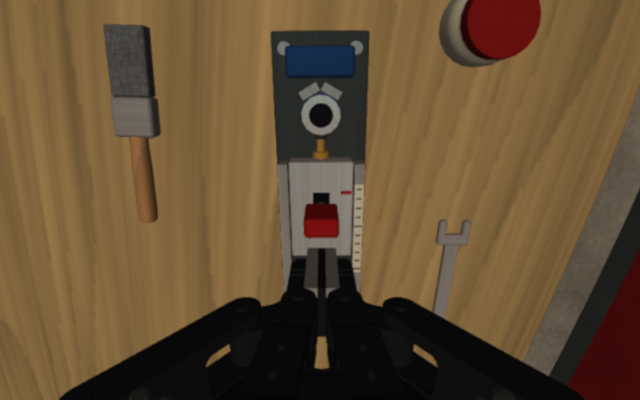

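View pics/w14c.png

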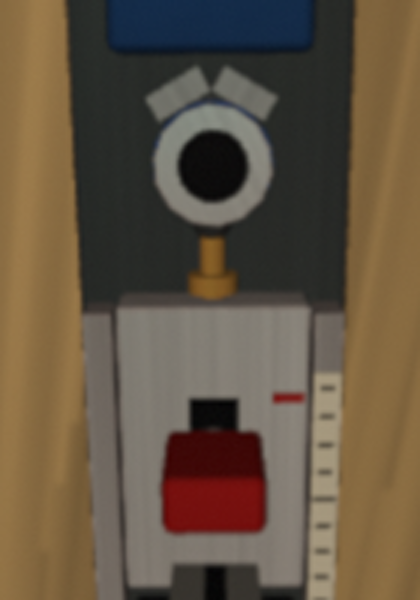

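View pics/s5c.png

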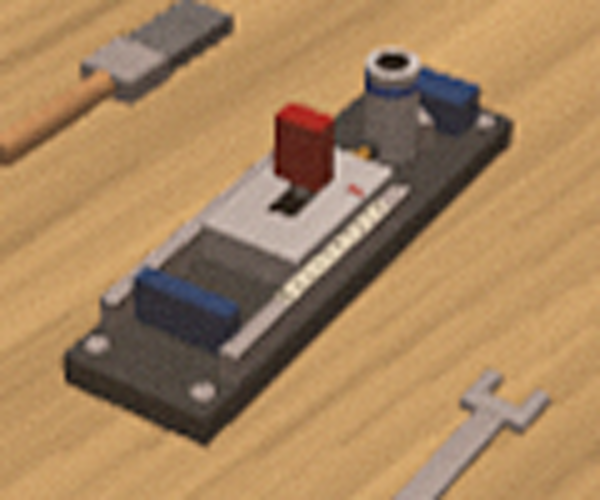

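```bash
python3 -c "
from h import *
import json
st={k:np.array(v) for k,v in json.load(open('w14.json')).items()}
C=cam('wrist',st); A=lambda p:(np.array(p,float)+.5)/3-.5+[250,60]
g=lambda p,z:np.round(G(ray(C,A([p]),z)[0])*1000,1)
print('sleeve',g([213,165],.08),'apex',g([211,92],.038),'slide f',g([213,307],.045),'slide r',g([130,585],.045),'handle top f/r',g([214,480],.0955),g([214,531],.0955),'hbot f',g([214,432],.0535),'block',g([211,45],.046))
"; python3 m.py
```

```text
sleeve [90.2 -0.2 80. ] apex [107.7   0.2  38. ] slide f [43.6  0.3 45. ] slide r [-54.5  30.2  45. ] handle top f/r [ 6.5  0.4 95.5] [-9.2  0.6 95.5] hbot f [ 5.1  0.4 53.5] block [1.208e+02 1.000e-01 4.600e+01]
[[32.45, -0.01, 233.51, 0.74], [32.71, -0.07, 233.71, -0.4], [33.01, -0.1, 233.84, -0.29]] 25.975
pos [0.6296 0.1123 0.234 ] yaw 97.68 tilt [ 0.0078 -0.0369] gap -0.002 t 26.025 F [ 0.16  0.5  -0.01]
shift [-0.0516 -0.      0.151 ] turn -0.51
```

>>> drive_tool --steps '[[[0,0,-0.02],0],[[0,0,-0.02],0],[[0,0,-0.02],0]]'

```text
time_s: 26.4
tool_pos: [0.6294, 0.1129, 0.2534]
tcp_rot: [0.658, 0.753, -0.012, 0.015]
contact_force: [0.6, -0.0, -0.2]
finger_gap: 0.002
```

```bash
python3 -c "
from plant import arm
print(arm.finish_job(), arm.get_state()['time_s'])"
```

```text
the job is handed in; nothing more can be done
the job is handed in; nothing more can be done
```

The gauge is set and the job is handed in at 26.4 s. My estimate is that the feeler bears on the sleeve with about 4.4 N, but no verdict came back.

I drew the slide back to its stop by pushing the handle from the front with shut fingers. It held still there while the push rose to 14 N. I then stood the silver, blue-banded sleeve in the vee, about 2 mm short of the seat, and let go. Finally I came up from behind the handle in small forward pushes and backed clear.

**Last checks:**
- **Sleeve:** it measured 90.2 mm against the seat's 90 mm, upright in the vee.
- **Handle play:** the handle was about 4 mm ahead of mid-play, so the play is taken up forwards.
- **Slide:** it measured about -5.5 mm, so it stayed put after release.
- **Gripper:** it is clear of everything.

**Feeler force:** the last push read 13.1 N against about 8.7 N of slide friction measured just before contact. If friction is nearer the 9.8 N read while moving, the force is about 3.3 N. Going by how far the slide moved after contact, it is at most about 6.5 N. All of these lie within 2 to 8 N.

**Disagreements:** the wrist pictures disagree by 1 to 2 mm on the slide and block edges. The tool also ended tilted by about 2 degrees from the repeated pushing, with no effect that I could see. I did not re-measure the bystanders at the end.

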